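# Fit the lens and retaining ring of a wooden viewing box

### The job

Fit the magnifying lens to the wooden viewing box: set the glass gently into the brass cell on the lid, flange down, so that it lies flat on its rubber washer. Then drop the brass ring over it and screw it down clockwise until it is snug and clamps the glass, by feel: tight enough not to be loose, never forced, or the glass cracks. Leave both in place and do not disturb the other things on the bench.

Things in the scene. Friction and masses are not known exactly. Their poses are not given: they have to be found in the camera images.
- box: Fixed pine viewing box, 172 x 172 mm, 80 mm high, cannot be moved. A brass lens cell stands on the middle of its lid: outer wall 76 mm across, 23.5 mm high, foot flange 92 mm across. Origin: centre of the underside; z up.
- cell (a point): On the cell's axis, level with the lid's top (80 mm above the bench); z up, x and y along the box sides. Heights are from here. Lens bore 52 mm across up to 6.5 mm, then a 45 degree lead-in to 58 mm across at 9.5 mm. In the bore lies a rubber washer (gives about 1 mm per 60 N); its top is 1.5 to 4 mm up, different from box to box. Cell rim at 23.5 mm.
- thread (a point): On the cell's axis, 15.3 mm above cell, same axes. Three gaps open to the top, each 50 degrees wide, centred 0, 120, 240 degrees from x, floor at this height. Clockwise (from above) from each gap a groove 5.2 mm high runs 70 degrees and falls 5.73 mm per rad (9 mm per quarter turn); the other way is blocked. 57 mm across the crests, 66 mm in the groove.
- lens: Thick glass magnifier, about 130 g: round flange 50 mm across, 8 mm thick (lowest 2 mm stepped in to 47), then a plain cylinder 32 mm across up to 40 mm, then a low dome to 46.5 mm. Origin: centre of the underside; z up through the dome. Stands dome up. Grip across the cylinder: the part above 25 mm stays clear of the cell. A snug ring presses on it with about 15 N; over 26 N strains it.
- ring: Brass retaining ring, about 90 g, lying tabs up: 54 mm outside, 38 inside, 8 high. Three radial pins, 4 mm thick, centred 4 mm up, reach 31.5 mm from the axis at 0, 120, 240 degrees from x. Origin: centre of the underside; z up. In the gaps (yaw as the cell's, or 120 or 240 degrees more) its underside is 13.3 mm above cell; the glass stops it at 9.5 to 12 mm, 50 to 80 degrees on.
- ring_tabs (a point): On the ring's axis, 28 mm above its underside, same axes as the ring: midway between its two upright grip tabs. Each is 26 mm wide along x, 4 mm thick, from 8 to 38 mm above the underside; outer faces at y = +25 and -25 mm (grip 50 mm wide along y). The part above 17 mm stays clear of the cell.
- screwdriver: Bystander: a screwdriver lying on the bench. Leave alone.
- glue: Bystander: a white glue bottle, 54 mm across, 110 mm high. Leave alone.
- offcut: Bystander: a pine offcut, 70 x 45 x 30 mm. Leave alone.
Not all that is in view belongs to the job. Several things have the shape of the lens; the one meant has the colours described above.

How it is judged:
By the outcome, as a careful person would: the job done as asked, in the order asked, and still so for the second after the job is handed in, with the robot touching nothing.
It also fails if it takes over 72 s, if anything falls off the work surface, if the arm or the gripper's body presses on something with over 40 N, if the wrist force passes 120 N, or if a joint passes its speed limit or range.

### The arm

A 6-joint arm with a two-finger parallel gripper is mounted at the origin on the work surface. World frame = base frame: x ahead of the robot, y to its left, z up, the work surface at z = 0. Lengths are in m, angles in rad, forces in N, time in s.
With the tool pointing down it reaches from about 0.3 to 0.875 m from the base axis. Payload 4.2 kg.
Tool frame: the origin (TCP) lies at the very end of the fingers, on their centre line; the grasp point (between the pads) lies ctrl.grip_point_offset behind it (ctrl.grip_point_offset is the distance from the TCP to the grasp point, in m); z points along the fingers, y is the line along which they close (so a half turn about z gives the same grasp; the last joint's range is limited). The gripper opens to 85 mm and grips with 20 to 120 N. Pads are 22 mm wide; open, the fingers measure 114 mm over their backs; the gripper's body (76 mm by 85 mm) begins 54 mm behind the grasp point. The pads swing forward as they close: fully open they stand 13 mm farther back than shut.
Start: joints at [1.166, 0.32, 1.565, -0, 1.257, -0.02], TCP at [0.216, 0.533, 0.231] pointing down, gripper open.
Joint ranges: [-3.11, 3.11], [-0.84, 2.01], [0.21, 2.61], [-1.34, 4.49], [0.05, 2.63], [-2.56, 2.56]. Speed limits (rad/s): [2.57, 2.57, 3.14, 3.14, 3.14, 3.14].

### API

Orientations are given as a 3x3 rotation matrix whose columns are the frame's x, y, z axes.
In Python, from station import ctrl gives the robot as it stands.
- The arm moves only by the shell command python3 -m crank 'ROWS' [FORCE]. ROWS is JSON, a list of rows, each a list of 7 numbers: the turn, a rotation vector about the tool's x, y, z in rad, then the shift along the tool's x, y, z in mm, then the opening, from 0 (shut) to 1 (fully open). In form: [[rx, ry, rz, tx, ty, tz, hand], ...]. A call has 1 to 5 rows; each row is the pose to reach, as a shift and turn from the pose commanded when the call began, along the tool's axes at that moment; what a row does not reach only later rows make up. A row lasts 1/10 s, in which the tool goes at most 50 mm and 8.59 degrees, less where a joint would pass 70% of its speed; a pose out of reach is approached as far as the arm can. A call with a gripper value outside its range is refused whole. The fingers move at their own pace and stop on an object; FORCE is the grip in N (left out, the last holds). Time passes only in rows, so rows that repeat a pose let the fingers close. It gives the time, the measured TCP pose, the force, the opening and the grip force at its end, in the units of the state.
- ctrl.state(): the state, without advancing time (a new reading comes with each control period).
- ctrl.grab_frame(name): name is "scene" or "top"; returns (picture, depth): 400x640x3 uint8, red, green, blue; 400x640 float32, m along the optical axis (not along the pixel's ray), 0 where there is no reading.
- ctrl.camera_params(name): a dict with "fx", "fy", "cx", "cy" (pixels), "D" ([k1, k2, p1, p2, k3] as OpenCV has them; the pictures are not rectified), "camera_from_world" (4x4, takes a point from world to camera coordinates). Camera axes: x right, y down, z forward; pixel columns grow to the right and rows downward; lengths in m; the calibration is good to about 2 mm. A picture is of the moment at which its call begins. camera_params takes no time and is no camera call.
- ctrl.finish_job(): hands the job in; it is judged then, once.
The state is a dict: "time": time; "joint_positions": joint angles; "qd": joint speeds; "joint_efforts": joint torques, N m; "tcp_pos": TCP position; "orientation": TCP orientation; "contact_force": force on the tool from outside, world axes, zero at the start; "moment": the same for the moment, N m; "finger_gap": opening from 0.0 (shut) to 1.0 (fully open); "finger_force": force on a finger pad.
Only numpy, scipy, OpenCV 4.12 (cv2) and the standard library are available. Lean on these libraries where they do the work, as an engineer would, in place of code of your own. Each camera call takes 0.05 s, during which the arm holds its last target. There are 200 camera calls.

## Working session

There is one attempt and no reset: what is moved stays moved. The work goes in short steps, Python scripts to look and compute and a shell command to move; the robot and the scene stay as the last step left them, time stands still between calls to the robot, and variables do not carry over. Pictures are saved under pics/ and viewed, at most 10 in all, crops included, and the job is handed in when it is done.

```bash
mkdir -p pics; ls; cat > h.py <<'E'
import numpy as np, cv2, json
from station import ctrl
def grab(n,tag):
    im,d=ctrl.grab_frame(n); cv2.imwrite(f'pics/{tag}.png',im[:,:,::-1]); np.save(f'pics/{tag}.npy',d); return im,d
def K(p): return np.array([[p['fx'],0,p['cx']],[0,p['fy'],p['cy']],[0,0,1.]])
def at_depth(n,uv,z=None,dep=None):
    """pixels -> world, at world height z or camera depth"""
    p=ctrl.camera_params(n); T=np.array(p['camera_from_world']); R,t=T[:3,:3],T[:3,3]
    q=cv2.undistortPoints(np.array(uv,float).reshape(-1,1,2),K(p),np.array(p['D'])).reshape(-1,2)
    r=np.c_[q,np.ones(len(q))]; c=-R.T@t; rw=r@R
    s=(z-c[2])/rw[:,2] if dep is None else np.array(dep).ravel()
    return c+rw*s[:,None]
def proj(n,P):
    p=ctrl.camera_params(n); T=np.array(p['camera_from_world'])
    return cv2.projectPoints(np.array(P,float).reshape(-1,1,3),cv2.Rodrigues(T[:3,:3])[0],T[:3,3],K(p),np.array(p['D']))[0].reshape(-1,2)
def cloud(n,d):
    v,u=np.mgrid[0:400,0:640]; return at_depth(n,np.c_[u.ravel(),v.ravel()],dep=d.ravel()).reshape(400,640,3)
E
python3 - <<'E'
from h import *
for n in('top','scene'):
    im,d=grab(n,n+'0'); p=ctrl.camera_params(n); print(n,p['fx'],np.round(-np.array(p['camera_from_world'])[:3,:3].T@np.array(p['camera_from_world'])[:3,3],3))
print(ctrl.grip_point_offset, ctrl.state())
E
```

```text
pics
top 387.17058732865127 [0.547 0.03  0.955]
scene 507.3610192638765 [ 1.493 -0.565  0.783]
0.0187 {'time': 0.1, 'joint_positions': array([ 1.16601910e+00,  3.20254231e-01,  1.56553544e+00,  4.20734860e-05,
        1.25739809e+00, -2.00195206e-02]), 'qd': array([ 0.00078442, -0.00250773,  0.00023853, -0.00074887, -0.00082984,
        0.00019685]), 'joint_efforts': array([-1.34524787e-03, -4.16408515e+01, -2.34701496e+01, -1.36618801e-04,
        4.79450449e-03,  1.74654514e-05]), 'tcp_pos': array([0.21565245, 0.53258225, 0.23055963]), 'orientation': array([[-9.26884498e-01,  3.75346087e-01, -6.64964659e-04],
       [ 3.75346669e-01,  9.26883366e-01, -1.45044317e-03],
       [ 7.19265130e-05, -1.59398556e-03, -9.99998727e-01]]), 'contact_force': array([-0.36930451, -0.69748404,  0.38754924]), 'moment': array([-0.02076135, -0.00610555,  0.06542178]), 'finger_force': 0.0, 'finger_gap': 0.9978502410188821}
```

View pics/top0.png

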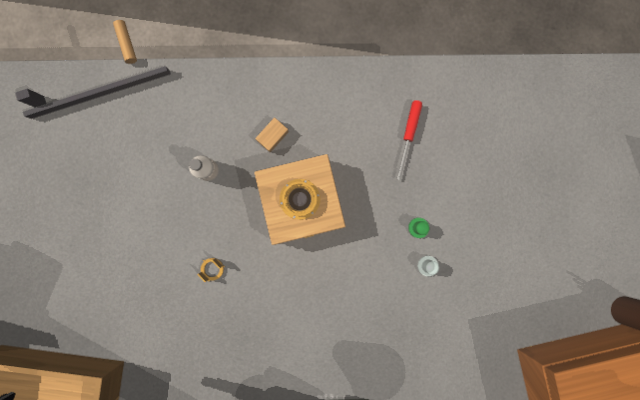

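View pics/scene0.png

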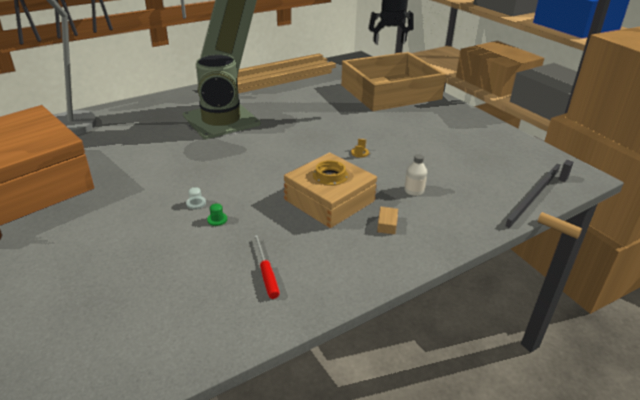

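Top view: the cell on the box is at (300,199) and the ring at (211,270). Two things are lens-shaped: the green one at (419,228) and the clear glass one at (428,266). The clear one fits "glass magnifier"; the green one is a decoy. I'll confirm this in one enlarged crop.

```bash
python3 - <<'E'
from h import *
im=cv2.imread('pics/top0.png'); d=np.load('pics/top0.npy')
def c(x,y,w,h,s): return cv2.resize(im[y:y+h,x:x+w],None,fx=s,fy=s,interpolation=cv2.INTER_CUBIC)
a=c(405,210,40,75,8); b=c(190,250,40,38,8)
e=c(278,178,46,42,8)
out=np.zeros((600,800,3),np.uint8); out[:600,:320]=a; out[:304,330:650]=b; out[310:310+290,330:330+368]=e[:290]
cv2.imwrite('pics/crop1.png',out)
P=cloud('top',d)
# box lid: points at z~.08
m=(abs(P[...,2]-.08)<.006); m[:, :230]=0; m[:,360:]=0
u=np.argwhere(m)[:,::-1].astype(np.float32)
n,l,st,ct=cv2.connectedComponentsWithStats(m.astype(np.uint8)); k=1+np.argmax(st[1:,4])
X=P[l==k]; r=cv2.minAreaRect((X[:,:2]*1000).astype(np.float32)); print('lid',r,X[:,2].mean())
# rim
m=(P[...,2]>.098)&(P[...,2]<.112); m[:,:270]=0;m[:,330:]=0
X=P[m]; print('rim',m.sum(),cv2.minEnclosingCircle((X[:,:2]*1000).astype(np.float32)),X[:,2].mean())
for nm,(x0,y0,x1,y1) in dict(ring=(192,252,232,288),lens=(412,250,446,284)).items():
    Q=P[y0:y1,x0:x1].reshape(-1,3)
    for lo,hi in((.004,.015),(.03,.05)):
        X=Q[(Q[:,2]>lo)&(Q[:,2]<hi)]
        if len(X)>4:
            print(nm,lo,len(X),cv2.minEnclosingCircle((X[:,:2]*1000).astype(np.float32)),cv2.minAreaRect((X[:,:2]*1000).astype(np.float32)),X.mean(0).round(4))
print(np.round(P[10:390:90,100:640:130,2],4))
E
```

```text
lid ((587.8626098632812, 59.72101593017578), (172.37066650390625, 172.16732788085938), 12.861566543579102) 0.08074429616358304
rim 327 ((587.6458129882812, 59.66461181640625), 38.017765045166016) 0.10316246197038434
ring 0.004 211 ((420.2219543457031, 283.3666687011719), 52.67205047607422) ((422.49554443359375, 278.0350036621094), (86.43231964111328, 85.29777526855469), 87.40094757080078) [0.4235 0.2772 0.0082]
ring 0.03 63 ((424.9700622558594, 275.65057373046875), 27.20467758178711) ((424.6312255859375, 275.8308410644531), (25.10395050048828, 50.47368621826172), 42.935325622558594) [0.4243 0.2762 0.0372]
lens 0.004 184 ((408.3630676269531, -253.7073516845703), 49.71089553833008) ((413.6457214355469, -253.8291473388672), (79.0317153930664, 70.88922882080078), 88.6790771484375) [ 0.4227 -0.2435  0.0083]
lens 0.03 162 ((421.5652160644531, -248.60079956054688), 16.10042381286621) ((421.6971435546875, -248.23727416992188), (30.823156356811523, 30.172889709472656), 44.5378303527832) [ 0.4225 -0.2467  0.0442]
[[-7.553e-01 -7.478e-01 -7.546e-01 -7.444e-01 -7.471e-01]
 [ 1.000e-04  1.000e-03 -2.000e-04  4.600e-03  4.800e-03]
 [ 1.800e-03 -1.100e-03  2.200e-03  1.500e-03 -0.000e+00]
 [ 3.900e-03  3.500e-03  1.700e-03 -1.000e-04 -4.000e-04]
 [ 6.940e-02 -5.000e-04  8.000e-04  1.700e-03  1.529e-01]]
```

View pics/crop1.png

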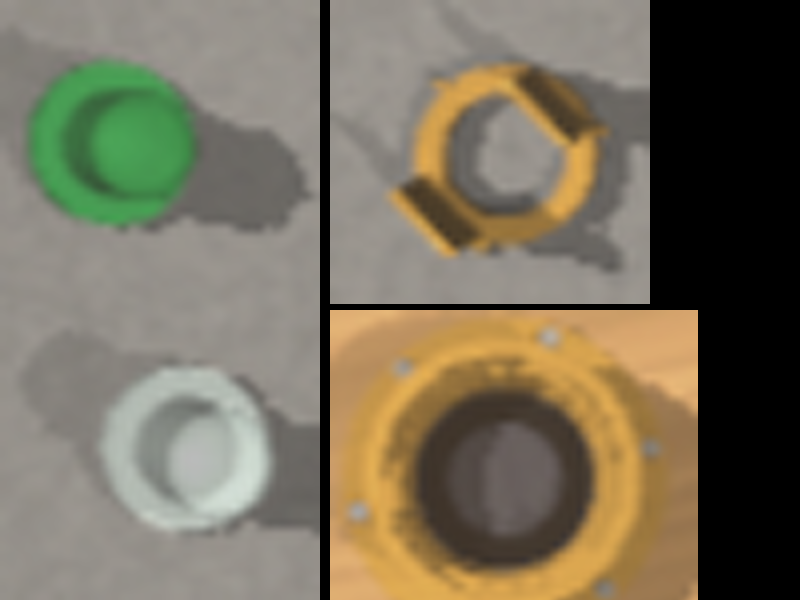

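The crop shows the clear glass lens (lower left), so that is the one meant. The ring (upper right) has pins at about (440,85), (480,245) and (600,130), which puts its +x at a yaw of about 43° in the world frame. I'll start moving to the lens and work out the cell's gap directions from depth and colour.

```bash
for i in 1 2 3; do python3 -m crank '[[0,0,0,-24,-32,0,1],[0,0,0,-48,-65,0,1],[0,0,0,-73,-97,0,1],[0,0,0,-97,-129,0,1],[0,0,0,-121,-161.5,0,1]]' 30|tail -c 700; done; python3 -m crank '[[0,0,0,-24,-32,20,1],[0,0,0,-48,-65,40,1],[0,0,0,-73,-97,65,1],[0,0,0,-97,-129,90,1],[0,0,0,-121,-161.5,110,1]]'
```

```text
time: 0.6
tcp_pos: [0.2673, 0.3361, 0.231]
orientation: [[-0.927, 0.375, -0.0], [0.375, 0.927, -0.0], [-0.0, -0.001, -1.0]]
contact_force: [0.8, 0.3, 0.3]
finger_gap: 0.995
finger_force: 0.0
time: 1.1
tcp_pos: [0.3188, 0.1412, 0.2312]
orientation: [[-0.927, 0.375, 0.0], [0.375, 0.927, 0.0], [-0.0, 0.0, -1.0]]
contact_force: [1.8, -0.1, 0.2]
finger_gap: 1.0
finger_force: 0.0
time: 1.6
tcp_pos: [0.3703, -0.054, 0.2312]
orientation: [[-0.927, 0.376, 0.0], [0.376, 0.927, 0.0], [0.0, 0.0, -1.0]]
contact_force: [0.4, 1.0, 0.1]
finger_gap: 1.0
finger_force: 0.0
time: 2.1
tcp_pos: [0.4214, -0.2488, 0.1196]
orientation: [[-0.927, 0.376, -0.001], [0.376, 0.927, 0.001], [0.002, 0.001, -1.0]]
contact_force: [-0.3, 0.7, 0.5]
finger_gap: 1.001
finger_force: 0.0
```

```bash
python3 - <<'E'
from h import *
fr=[ctrl.grab_frame('top') for _ in range(3)]
d=np.median([f[1] for f in fr],0); im=np.mean([f[0].astype(float) for f in fr],0)
np.save('pics/topd.npy',d)
P=cloud('top',d); c=np.array([.5877,.0597])
a0=np.array([12.86,42.86,72.86,102.86])
X=P-np.r_[c,0.08]; r=np.hypot(X[...,0],X[...,1])*1000; a=np.degrees(np.arctan2(X[...,1],X[...,0]))%360
m=(r<36)&(r>26)
print('angle bins: mean height in r 29.5-34 ; by 15deg')
for k in range(24):
    q=m&(a>=15*k)&(a<15*k+15)&(r>29.5)&(r<33.5); print(15*k+7.5,q.sum(),np.round(np.sort(X[...,2][q]*1000),1))
# colour sampled at ring z=.1035, r=31
th=np.radians(np.arange(0,360,10)); 
for rr in (.030,.0315):
    uv=proj('top',np.c_[c[0]+rr*np.cos(th),c[1]+rr*np.sin(th),0*th+.1035]).astype(np.float32)
    g=cv2.remap(im.mean(2).astype(np.float32),uv[:,0],uv[:,1],cv2.INTER_LINEAR).ravel(); print(rr,g.astype(int))
# scene crop
ims,_=grab('scene','scene1')
u=proj('scene',[[*c,.1]])[0].astype(int); print(u)
t=fr[0][0]; u2=proj('top',[[*c,.1]])[0].astype(int)
A=cv2.resize(ims[u[1]-16:u[1]+20,u[0]-25:u[0]+25],(800,576)[:2] and (500,360),interpolation=cv2.INTER_CUBIC)
B=cv2.resize(im.astype(np.uint8)[u2[1]-18:u2[1]+18,u2[0]-18:u2[0]+18],(300,300),interpolation=cv2.INTER_CUBIC)
o=np.zeros((360,800,3),np.uint8);o[:,:500]=A;o[:300,500:]=B;cv2.imwrite('pics/cell1.png',o[:,:,::-1])
E
```

```text
angle bins: mean height in r 29.5-34 ; by 15deg
7.5 9 [15.  15.2 15.4 15.7 16.  16.5 16.7 23.  26.8]
22.5 8 [14.  14.  15.  16.4 16.6 20.1 23.6 25.2]
37.5 7 [15.  16.2 16.5 17.6 18.5 18.9 19.8]
52.5 8 [17.1 17.7 17.8 17.9 18.  19.3 19.6 21.6]
67.5 6 [19.4 20.2 20.8 21.2 22.7 25.6]
82.5 8 [20.4 20.7 20.7 21.1 21.9 21.9 22.5 22.5]
97.5 7 [21.5 22.2 22.9 23.5 23.8 23.9 24.6]
112.5 8 [15.8 16.3 17.1 17.7 18.  22.4 23.1 24.6]
127.5 7 [15.2 15.9 16.1 16.7 17.  17.5 25.2]
142.5 7 [14.4 15.7 15.8 16.3 16.3 17.4 22.2]
157.5 7 [15.2 15.6 15.9 16.4 17.4 17.5 18. ]
172.5 6 [17.8 18.4 18.6 18.6 18.9 24.6]
187.5 7 [19.4 20.1 20.1 20.3 20.4 22.3 24.7]
202.5 7 [20.3 20.5 20.6 21.1 22.3 22.4 22.4]
217.5 6 [21.7 23.  23.7 23.8 24.2 24.8]
232.5 6 [14.7 15.3 15.6 23.9 24.2 25.6]
247.5 7 [15.5 15.7 15.7 16.1 16.5 16.5 25.8]
262.5 8 [14.4 15.2 15.3 15.4 16.5 16.7 16.7 17.7]
277.5 7 [16.  16.2 16.3 17.5 17.6 17.7 25.6]
292.5 7 [18.1 18.6 18.8 19.2 19.4 19.5 24.8]
307.5 6 [18.8 19.1 20.  20.1 20.5 20.8]
322.5 6 [21.  21.4 21.5 22.5 22.8 24.4]
337.5 7 [21.9 22.2 22.3 22.4 22.9 22.9 23.4]
352.5 6 [14.6 15.3 16.4 22.4 23.5 23.5]
0.03 [114 101  99 106 104 101  99 102  99 126 141 112 102  95  99 118 142 142
 143 142 143 142 143 144 145 145 150 149 141 139 130 132 127 128 125 110]
0.0315 [113 108 109 118 123 121 112 122 118 129 145 129 114 111 112 119 138 150
 149 149 148 148 147 148 148 148 148 147 134 137 134 131 130 134 134 109]
[331 168]
```

View pics/cell1.png

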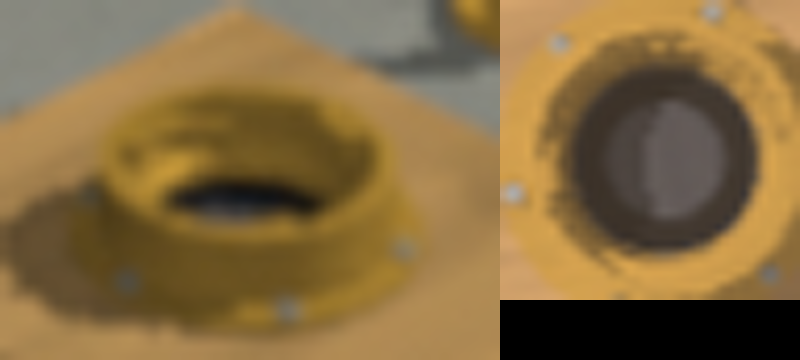

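The cell image and heights agree. In the thread zone, floors at about 15 mm span roughly −12° to 38°, 108° to 158°, and 228° to 278°. The gaps are therefore centred near 13°, 133° and 253°, so the cell yaw is 12.9°. Next I grip the lens.

```bash
python3 -m crank '[[0,0,0,0,0,35,1],[0,0,0,0,0,65,1],[0,0,0,0,0,85,1],[0,0,0,0,0,97.5,1],[0,0,0,0,0,97.5,1]]' 30|tail -n 6;python3 -m crank '[[0,0,0,0,0,0,0.3],[0,0,0,0,0,0,0.3],[0,0,0,0,0,0,0.3],[0,0,0,0,0,0,0.3],[0,0,0,0,0,0,0.3]]'
```

```text
time: 2.8
tcp_pos: [0.4209, -0.2456, 0.0232]
orientation: [[-0.927, 0.374, -0.002], [0.374, 0.927, 0.002], [0.003, 0.001, -1.0]]
contact_force: [-0.9, 0.9, 0.1]
finger_gap: 0.996
finger_force: 0.0
time: 3.3
tcp_pos: [0.4224, -0.2478, 0.0249]
orientation: [[-0.927, 0.375, 0.002], [0.375, 0.927, -0.001], [-0.002, -0.0, -1.0]]
contact_force: [-0.4, 0.3, 5.8]
finger_gap: 0.362
finger_force: 29.3
```

```bash
python3 -m crank '[[0,0,0,0,0,-10,0.3],[0,0,0,0,0,-45,0.3],[0,0,0,0,0,-90,0.3],[0,0,0,0,0,-135,0.3],[0,0,0,0,0,-135,0.3]]' |tail -n 6;for i in 1 2; do python3 -m crank '[[0,0,0,-4,25,0,0.3],[0,0,0,-8,65,0,0.3],[0,0,0,-13,110,0,0.3],[0,0,0,-17,150,0,0.3],[0,0,0,-19.2,174,0,0.3]]'|tail -n 6; done
python3 - <<'E'
from h import *
im,d=grab('scene','scene2'); s=ctrl.state(); print(s['tcp_pos'],s['contact_force'],s['finger_gap'])
u=proj('scene',[[*s['tcp_pos']]])[0].astype(int); print(u)
x,y=u[0]-50,u[1]-40; cv2.imwrite('pics/s2.png',cv2.resize(im[y:y+90,x:x+100],None,fx=6,fy=6,interpolation=cv2.INTER_CUBIC)[:,:,::-1])
E
```

```text
time: 3.8
tcp_pos: [0.4253, -0.2495, 0.1653]
orientation: [[-0.927, 0.376, 0.012], [0.375, 0.927, -0.007], [-0.014, -0.002, -1.0]]
contact_force: [1.1, -0.3, -1.1]
finger_gap: 0.356
finger_force: 30.2
time: 4.3
tcp_pos: [0.5055, -0.0909, 0.1584]
orientation: [[-0.927, 0.374, -0.001], [0.374, 0.927, 0.001], [0.001, 0.001, -1.0]]
contact_force: [-0.4, 0.4, -1.2]
finger_gap: 0.362
finger_force: 30.2
time: 4.8
tcp_pos: [0.5887, 0.0633, 0.1581]
orientation: [[-0.928, 0.374, -0.001], [0.374, 0.928, 0.001], [0.001, 0.0, -1.0]]
contact_force: [0.0, 0.6, -2.2]
finger_gap: 0.361
finger_force: 30.3
[0.59026565 0.06578056 0.15806677] [ 1.42033044  1.89583269 -1.62960352] 0.35900058443275756
[334 148]
```

View pics/s2.png

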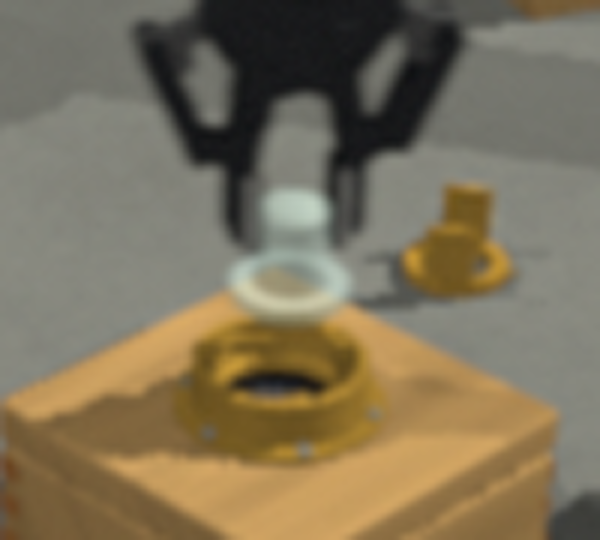

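The lens is held upright at about (290,260) in the crop, over the cell, flange down. Next I settle it and check the position.

```bash
python3 -m crank '[[0,0,0,0,0,8,0.3],[0,0,0,0,0,14,0.3],[0,0,0,0,0,18,0.3],[0,0,0,0,0,18,0.3],[0,0,0,0,0,18,0.3]]'
python3 - <<'E'
from h import *
s=ctrl.state();R=s['orientation'];e=np.array([.5877,.0597,.14])-s['tcp_pos'];print('tool delta mm',(R.T@e*1000).round(1),s['tcp_pos'])
E
```

```text
time: 5.35
tcp_pos: [0.588, 0.0599, 0.1408]
orientation: [[-0.926, 0.376, -0.0], [0.376, 0.926, 0.0], [0.0, -0.0, -1.0]]
contact_force: [-0.0, -0.3, -1.4]
finger_gap: 0.356
finger_force: 30.3
tool delta mm [ 0.2 -0.3  0.8] [0.58795376 0.05990677 0.14079449]
```

```bash
python3 -m crank '[[0,0,0,0,0,8,0.3],[0,0,0,0,0,16,0.3],[0,0,0,0,0,22,0.3],[0,0,0,0,0,25,0.3],[0,0,0,0,0,25,0.3]]'|grep -v ori;python3 -m crank '[[0,0,0,0,0,2,0.3],[0,0,0,0,0,4,0.3],[0,0,0,0,0,5,0.3],[0,0,0,0,0,6,0.3],[0,0,0,0,0,6,0.3]]'|grep -v ori
```

```text
time: 5.85
tcp_pos: [0.5878, 0.0607, 0.115]
contact_force: [-0.1, 0.5, -1.9]
finger_gap: 0.36
finger_force: 30.3
time: 6.35
tcp_pos: [0.5883, 0.0605, 0.1102]
contact_force: [-1.1, -0.8, 0.6]
finger_gap: 0.359
finger_force: 30.5
```

```bash
for i in 1 2 ; do python3 -m crank '[[0,0,0,0,0,0.5,0.3],[0,0,0,0,0,1,0.3],[0,0,0,0,0,1.5,0.3],[0,0,0,0,0,1.5,0.3]]'|grep -E 'tcp|cont'; done
```

```text
tcp_pos: [0.5886, 0.0604, 0.1098]
contact_force: [-2.7, -3.1, 8.0]
tcp_pos: [0.5887, 0.0603, 0.1095]
contact_force: [-3.3, -2.9, 14.4]
```

```bash
python3 -m crank '[[0,0,0,0,0,-1.5,0.3],[0,0,0,0.5,-1,-1.5,0.3],[0,0,0,0.5,-1,-1.5,0.3],[0,0,0,0.5,-1,-1.5,0.3]]'|grep -E 'tcp|cont';python3 -m crank '[[0,0,0,0,0,0.5,0.3],[0,0,0,0,0,1,0.3],[0,0,0,0,0,1,0.3],[0,0,0,0,0,1,0.3]]'|grep -E 'tcp|cont|mom|ori';python3 -c "
from h import *
s=ctrl.state();print(s['moment'],s['contact_force'],s['tcp_pos'])"
```

```text
tcp_pos: [0.5881, 0.0598, 0.1092]
contact_force: [-1.5, -2.4, 6.7]
tcp_pos: [0.5882, 0.0597, 0.1091]
orientation: [[-0.927, 0.375, 0.003], [0.375, 0.927, -0.0], [-0.003, 0.001, -1.0]]
contact_force: [-2.1, -1.5, 11.2]
[-0.18945485  0.32555719  0.02707026] [-2.06545632 -1.52123055 11.18085066] [0.58819259 0.05971199 0.10905823]
```

```bash
python3 -m crank '[[0,0,0,0,0,-2,0.3],[0,0,0,0.5,-0.9,-2,0.3],[0,0,0,0.5,-0.9,-2,0.3],[0,0,0,0.5,-0.9,-1,0.3],[0,0,0,0.5,-0.9,-0.5,0.3]]'|grep -E 'tcp|cont';python3 -m crank '[[0,0,0,0,0,0.5,0.3],[0,0,0,0,0,0.5,0.3],[0,0,0,0,0,0.5,0.3]]'|grep -E 'tcp|cont|mom|ori'
```

```text
tcp_pos: [0.5865, 0.0591, 0.1073]
contact_force: [0.4, -0.6, 0.9]
tcp_pos: [0.5865, 0.0591, 0.1071]
orientation: [[-0.927, 0.375, -0.0], [0.375, 0.927, -0.0], [0.0, -0.0, -1.0]]
contact_force: [1.0, -1.7, -0.9]
```

It dropped into the bore. I'll ease it down onto the washer.

```bash
for i in 1 2 3; do python3 -m crank '[[0,0,0,0,0,0.3,0.3],[0,0,0,0,0,0.6,0.3],[0,0,0,0,0,0.8,0.3],[0,0,0,0,0,0.8,0.3]]'|grep -E 'tcp|cont'; done
```

```text
tcp_pos: [0.5867, 0.0591, 0.107]
contact_force: [0.7, -3.6, 4.0]
tcp_pos: [0.5867, 0.0591, 0.1069]
contact_force: [0.1, -3.4, 7.0]
tcp_pos: [0.5868, 0.0591, 0.1068]
contact_force: [-1.6, -3.4, 12.6]
```

```bash
python3 -m crank '[[0,0,0,0,0,-1,0.3],[0,0,0,0,0,-2,0.3],[0,0,0,0,0,-2,0.45],[0,0,0,0,0,-2,0.6],[0,0,0,0,0,-2,0.6]]'|grep -E 'tcp|cont|gap|force'; python3 -m crank '[[0,0,0,0,0,-15,0.7],[0,0,0,0,0,-50,0.7],[0,0,0,0,0,-90,0.7],[0,0,0,0,0,-120,0.7],[0,0,0,0,0,-125,0.7]]'|grep -E 'time|tcp|cont|gap|force'
```

```text
tcp_pos: [0.5861, 0.0597, 0.1063]
contact_force: [0.4, -0.1, -0.3]
finger_gap: 0.603
finger_force: 0.0
time: 10.95
tcp_pos: [0.5884, 0.0598, 0.236]
contact_force: [0.8, -0.3, 0.0]
finger_gap: 0.696
finger_force: 0.0
```

```bash
python3 -m crank '[[0,0,-0.113,23,14,0,1],[0,0,-0.226,46,28,0,1],[0,0,-0.34,69,42,0,1],[0,0,-0.453,92,56,0,1],[0,0,-0.566,115.5,70,0,1]]'|grep -E 'time|tcp|cont|gap|force'; python3 -m crank '[[0,0,-0.113,12,24,0,1],[0,0,-0.226,24,48,0,1],[0,0,-0.34,36,73,0,1],[0,0,-0.453,48,97,0,1],[0,0,-0.567,60,121,0,1]]'|grep -E 'time|tcp|cont|gap|force'; python3 -m crank '[[0,0,0,0,0,30,1],[0,0,0,0,0,60,1],[0,0,0,0,0,60,1],[0,0,0,0,0,60,1]]'
python3 - <<'E'
from h import *
s=ctrl.state();R=s['orientation'];e=np.array([.4246,.2758,.17])-s['tcp_pos'];print('tool delta mm',(R.T@e*1000).round(1),np.degrees(np.arctan2(R[1,1],R[0,1])),s['joint_positions'].round(2))
fr=[ctrl.grab_frame('top') for _ in range(3)]; d=np.median([f[1] for f in fr],0); im=fr[0][0]
P=cloud('top',d); X=P-np.array([.5877,.0597,.08]); r=np.hypot(X[...,0],X[...,1])*1000; h=X[...,2]*1000
m=(r<50)&(h>38)&(h<60); q=X[m]*1000; print('dome n',len(q),'centre',q.mean(0),'max',np.sort(q[:,2])[-6:], cv2.minEnclosingCircle(q[:,:2].astype(np.float32)))
m=(r>17)&(r<24)&(h<16); q=X[m]*1000; A=np.c_[q[:,:2],np.ones(len(q))]; print('flange',len(q),np.median(q[:,2]),np.linalg.lstsq(A,q[:,2],rcond=None)[0])
u=proj('top',[[.5877,.0597,.1]])[0].astype(int)
ims,_=grab('scene','scene3'); v=proj('scene',[[.5877,.0597,.11]])[0].astype(int)
o=np.zeros((400,800,3),np.uint8)
o[:,:400]=cv2.resize(im[u[1]-20:u[1]+20,u[0]-20:u[0]+20],(400,400),interpolation=cv2.INTER_CUBIC)
o[:,400:]=cv2.resize(ims[v[1]-25:v[1]+25,v[0]-25:v[0]+25],(400,400),interpolation=cv2.INTER_CUBIC)
cv2.imwrite('pics/lens3.png',o[:,:,::-1])
E
```

```text
time: 11.45
tcp_pos: [0.5043, 0.1683, 0.2304]
contact_force: [-0.2, -0.3, -0.0]
finger_gap: 1.004
finger_force: 0.0
time: 11.95
tcp_pos: [0.4234, 0.2764, 0.2306]
contact_force: [0.3, 0.5, 0.8]
finger_gap: 0.999
finger_force: 0.0
time: 12.35
tcp_pos: [0.4246, 0.2756, 0.1714]
orientation: [[-0.733, -0.68, -0.002], [-0.68, 0.733, -0.001], [0.002, 0.001, -1.0]]
contact_force: [0.6, -0.6, 0.6]
finger_gap: 1.004
finger_force: 0.0
tool delta mm [-0.1  0.1  1.4] 132.86959113601597 [ 0.55  0.26  1.81  0.    1.07 -1.77]
dome n 177 centre [-0.98613538  0.29637893 46.98356695] max [50.23943913 50.28672453 50.40287429 50.44323474 50.46975292 50.73723271] ((-0.8261418342590332, 0.4146718978881836), 15.663732528686523)
flange 176 10.709262939747958 [6.65091168e-03 3.91407188e-03 1.08046052e+01]
```

View pics/lens3.png

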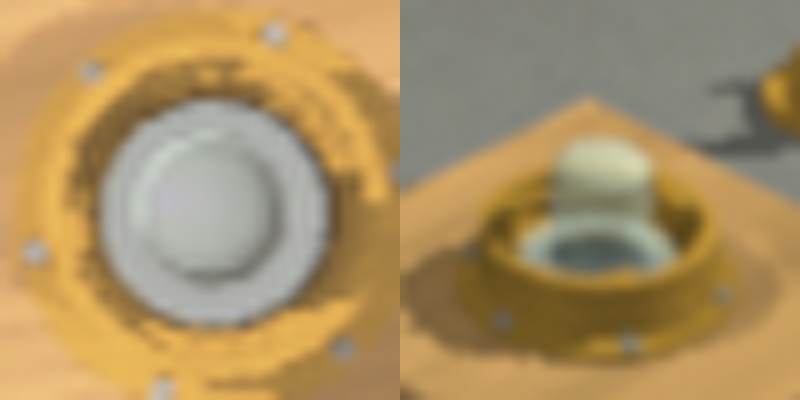

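The lens is seated flat: its flange is level to within 0.4° and its top is about 10.5 mm up. The dome is centred at (586.8, 60.0). Now the ring.

```bash
python3 -m crank '[[0,0,0,0,0,40,1],[0,0,0,0,0,85,1],[0,0,0,0,0,125,1],[0,0,0,0,0,148,1],[0,0,0,0,0,156,1]]' 40|grep -E 'time|tcp|cont|gap|force';python3 -m crank '[[0,0,0,0,0,0,1],[0,0,0,0,0,0,0.5],[0,0,0,0,0,0,0.5],[0,0,0,0,0,0,0.5],[0,0,0,0,0,0,0.5]]';python3 -m crank '[[0,0,0,0,0,-10,0.5],[0,0,0,0,0,-45,0.5],[0,0,0,0,0,-90,0.5],[0,0,0,0,0,-135,0.5],[0,0,0,0,0,-165,0.5]]'
```

```text
time: 13.05
tcp_pos: [0.4243, 0.2751, 0.0144]
contact_force: [0.6, -1.0, -0.1]
finger_gap: 0.996
finger_force: 0.0
time: 13.55
tcp_pos: [0.426, 0.2764, 0.0176]
orientation: [[-0.733, -0.68, 0.003], [-0.68, 0.733, 0.002], [-0.004, -0.001, -1.0]]
contact_force: [0.1, 0.2, 5.3]
finger_gap: 0.582
finger_force: 42.4
time: 14.05
tcp_pos: [0.4257, 0.2762, 0.1853]
orientation: [[-0.733, -0.68, 0.005], [-0.68, 0.733, 0.003], [-0.006, -0.001, -1.0]]
contact_force: [1.1, 0.3, -0.5]
finger_gap: 0.572
finger_force: 41.8
```

```bash
python3 -m crank '[[0,0,0.052,3,-20,0,0.5],[0,0,0.104,6,-50,0,0.5],[0,0,0.156,9,-80,0,0.5],[0,0,0.208,12,-110,0,0.5],[0,0,0.262,14,-134.4,0,0.5]]' >/dev/null;python3 -m crank '[[0,0,0.052,-5,-30,0,0.5],[0,0,0.104,-10,-65,0,0.5],[0,0,0.156,-15,-95,0,0.5],[0,0,0.208,-18,-120,0,0.5],[0,0,0.262,-21,-133.5,0,0.5]]' >/dev/null;python3 -m crank '[[0,0,0,0,0,0,0.5],[0,0,0,0,0,0,0.5],[0,0,0,0,0,0,0.5],[0,0,0,0,0,0,0.5]]'
python3 - <<'E'
from h import *
s=ctrl.state();R=s['orientation'];e=np.array([.587,.0597,.18])-s['tcp_pos'];print('tool delta mm',(R.T@e*1000).round(1),np.degrees(np.arctan2(R[1,1],R[0,1])),s['joint_positions'].round(2),s['moment'])
ims,_=grab('scene','scene4'); v=proj('scene',[[.5877,.0597,.14]])[0].astype(int)
cv2.imwrite('pics/ring4.png',cv2.resize(ims[v[1]-40:v[1]+40,v[0]-40:v[0]+40],(560,560),interpolation=cv2.INTER_CUBIC)[:,:,::-1])
E
```

```text
time: 15.45
tcp_pos: [0.5865, 0.0603, 0.1812]
orientation: [[-0.975, -0.224, -0.0], [-0.224, 0.975, 0.0], [-0.0, 0.0, -1.0]]
contact_force: [-0.1, 0.1, -1.1]
finger_gap: 0.577
finger_force: 41.8
tool delta mm [-0.4 -0.7  1.2] 102.93947850040794 [ 0.08  0.38  1.61  0.    1.16 -1.71] [-0.01538099  0.01195432 -0.03291382]
```

View pics/ring4.png

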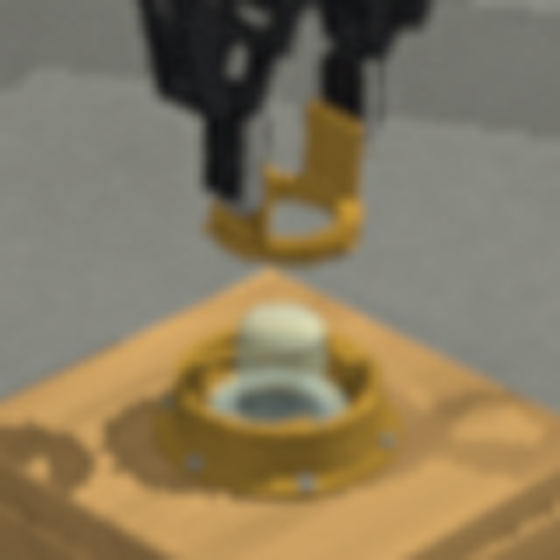

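The ring is level at about (285,225), centred above the lens. I'll lower it.

```bash
python3 -m crank '[[0,0,0,-0.2,-0.4,15,0.5],[0,0,0,-0.2,-0.4,30,0.5],[0,0,0,-0.2,-0.4,42,0.5],[0,0,0,-0.2,-0.4,52,0.5],[0,0,0,-0.2,-0.4,55,0.5]]'|grep -E 'tcp|cont';python3 -m crank '[[0,0,0,0,0,1,0.5],[0,0,0,0,0,2,0.5],[0,0,0,0,0,3,0.5],[0,0,0,0,0,4,0.5],[0,0,0,0,0,4,0.5]]'|grep -E 'tcp|cont';python3 -m crank '[[0,0,0,0,0,1,0.5],[0,0,0,0,0,2,0.5],[0,0,0,0,0,3,0.5],[0,0,0,0,0,4,0.5],[0,0,0,0,0,4,0.5]]'|grep -E 'tcp|cont'
```

```text
tcp_pos: [0.5867, 0.0593, 0.1247]
contact_force: [0.3, -0.6, -0.7]
tcp_pos: [0.5874, 0.0591, 0.1221]
contact_force: [0.1, -0.3, -0.5]
tcp_pos: [0.5872, 0.0591, 0.1177]
contact_force: [-0.8, -0.0, -0.3]
```

Past the rim with no contact. I'll continue to the gap floor.

```bash
python3 -m crank '[[0,0,0,0,0,1,0.5],[0,0,0,0,0,2,0.5],[0,0,0,0,0,3,0.5],[0,0,0,0,0,4,0.5],[0,0,0,0,0,4,0.5]]'|grep -E 'tcp|cont';python3 -m crank '[[0,0,0,0,0,0.5,0.5],[0,0,0,0,0,1,0.5],[0,0,0,0,0,1.5,0.5],[0,0,0,0,0,2,0.5],[0,0,0,0,0,2,0.5]]'|grep -E 'tcp|cont'
```

```text
tcp_pos: [0.5872, 0.0591, 0.1137]
contact_force: [0.2, -0.4, -0.1]
tcp_pos: [0.5873, 0.0591, 0.1118]
contact_force: [0.9, 0.3, -0.1]
```

```bash
for i in 1 2 3; do python3 -m crank '[[0,0,0,0,0,0.4,0.5],[0,0,0,0,0,0.8,0.5],[0,0,0,0,0,0.8,0.5]]'|grep -E 'time|tcp|cont';done
```

```text
time: 18.3
tcp_pos: [0.5873, 0.0591, 0.111]
contact_force: [-0.2, 0.7, 0.1]
time: 18.6
tcp_pos: [0.5874, 0.0592, 0.1107]
contact_force: [-0.4, 0.1, 2.0]
time: 18.9
tcp_pos: [0.5875, 0.0591, 0.1105]
contact_force: [-2.4, -0.3, 6.2]
```

```bash
python3 -m crank '[[0,0,0,0,0,-1.7,0.5],[0,0,0.1,0,0,-1.7,0.5],[0,0,0.2,0,0,-1.7,0.5],[0,0,0.3,0,0,-1.7,0.5],[0,0,0.35,0,0,-1.7,0.5]]'|grep -E 'time|tcp|cont';python3 -m crank '[[0,0,0.04,0,0,0,0.5],[0,0,0.08,0,0,0.1,0.5],[0,0,0.12,0,0,0.3,0.5],[0,0,0.16,0,0,0.5,0.5],[0,0,0.16,0,0,0.5,0.5]]'|grep -E 'time|tcp|cont'; python3 -c "
from h import *
s=ctrl.state();R=s['orientation'];print(s['moment'],102.94-np.degrees(np.arctan2(R[1,1],R[0,1])))"
```

```text
time: 19.4
tcp_pos: [0.5873, 0.0591, 0.1108]
contact_force: [-0.3, -0.4, -0.2]
time: 19.9
tcp_pos: [0.5873, 0.0588, 0.1105]
contact_force: [0.5, -1.4, 1.1]
[-0.27604177  0.01860383 -0.02772429] 29.30186565007604
```

```bash
cat > st.py <<'E'
from h import *
r=[]
s=ctrl.state();R=s['orientation'];th=102.94-np.degrees(np.arctan2(R[1,1],R[0,1]))
z=s['tcp_pos'][2]*1000
print('t',round(s['time'],2),'turn',round(th,2),'z',round(z,2),'above floor',round(z-(110.7-max(0,th-25)*.1),2),'F',s['contact_force'].round(1),'M',s['moment'].round(2),s['tcp_pos'][:2].round(4),round(s['finger_gap'],3))
E
python3 -m crank '[[0,0,0.045,0,0,0.25,0.5],[0,0,0.09,0,0,0.5,0.5],[0,0,0.13,0,0,0.75,0.5],[0,0,0.175,0,0,1,0.5]]'>/dev/null; python3 st.py;python3 -m crank '[[0,0,0.045,0,0,0.25,0.5],[0,0,0.09,0,0,0.5,0.5],[0,0,0.13,0,0,0.75,0.5],[0,0,0.175,0,0,1,0.5]]' >/dev/null; python3 st.py
```

```text
t 20.3 turn 39.37 z 109.53 above floor 0.26 F [-0.2 -1.7  0.8] M [-0.29  0.14  0.02] [0.587  0.0587] 0.57
t 20.7 turn 49.39 z 108.52 above floor 0.26 F [-0.4 -1.4  1.2] M [-0.3   0.22  0.03] [0.587  0.0587] 0.575
```

```bash
for i in 1; do python3 -m crank '[[0,0,0.03,0,0,0.1,0.5],[0,0,0.06,0,0,0.25,0.5],[0,0,0.085,0,0,0.4,0.5],[0,0,0.085,0,0,0.4,0.5]]'>/dev/null; python3 st.py; python3 -m crank '[[0,0,0.02,0,0,0.1,0.5],[0,0,0.035,0,0,0.2,0.5],[0,0,0.035,0,0,0.2,0.5]]'>/dev/null; python3 st.py; done
```

```text
t 21.1 turn 54.25 z 108.14 above floor 0.36 F [-1.  -3.2 -0.5] M [-0.52  0.22  0.03] [0.5871 0.0589] 0.569
t 21.4 turn 56.25 z 107.98 above floor 0.41 F [-0.8 -4.8  0.9] M [-0.84  0.32  0.  ] [0.5871 0.0588] 0.575
```

```bash
python3 -m crank '[[0,0,0,-0.4,-0.45,0,0.5],[0,0,0,-0.4,-0.45,0,0.5],[0,0,0,-0.4,-0.45,0,0.5]]'>/dev/null; python3 st.py; python3 -m crank '[[0,0,0.02,0,0,0.1,0.5],[0,0,0.035,0,0,0.2,0.5],[0,0,0.035,0,0,0.2,0.5]]'>/dev/null; python3 st.py
```

```text
t 21.7 turn 56.25 z 108.01 above floor 0.44 F [-1.2 -3.3 -0.4] M [-0.4   0.25  0.08] [0.5873 0.0587] 0.577
t 22.0 turn 58.28 z 107.88 above floor 0.51 F [-1.1 -3.1 -1.4] M [-0.42  0.29 -0.03] [0.5874 0.0587] 0.578
```

```bash
for i in 1 2 3; do python3 -m crank '[[0,0,0.02,0,0,0.1,0.5],[0,0,0.035,0,0,0.2,0.5],[0,0,0.035,0,0,0.2,0.5]]'>/dev/null; python3 st.py; done
```

```text
t 22.3 turn 60.29 z 107.78 above floor 0.61 F [-1.5 -1.5 -0.7] M [-0.36  0.22  0.01] [0.5875 0.0586] 0.578
t 22.6 turn 62.3 z 107.73 above floor 0.76 F [-1.3 -1.7  1.2] M [-0.32  0.15 -0.  ] [0.5876 0.0587] 0.579
t 22.9 turn 64.3 z 107.67 above floor 0.9 F [-1.5 -1.8  2.8] M [-0.22  0.13  0.02] [0.5877 0.0587] 0.576
```

```bash
for i in 1 2 3; do python3 -m crank '[[0,0,0.01,0,0,0,0.5],[0,0,0.0175,0,0,0,0.5],[0,0,0.0175,0,0,0,0.5]]'>/dev/null; python3 st.py; done
```

```text
t 23.2 turn 65.28 z 107.66 above floor 0.99 F [-0.1 -0.9  4. ] M [-0.25  0.13  0.11] [0.5877 0.0586] 0.576
t 23.5 turn 66.29 z 107.63 above floor 1.05 F [-0.8 -0.7  5.1] M [-0.2   0.04  0.07] [0.5876 0.0586] 0.576
t 23.8 turn 67.29 z 107.61 above floor 1.14 F [-0.4 -0.2  5.5] M [-0.25  0.1   0.09] [0.5876 0.0586] 0.575
```

```bash
for i in 1 2; do python3 -m crank '[[0,0,0.01,0,0,-0.3,0.5],[0,0,0.0175,0,0,-0.3,0.5],[0,0,0.0175,0,0,-0.3,0.5]]'>/dev/null; python3 st.py; done;  python3 -m crank '[[0,0,0.01,0,0,0,0.5],[0,0,0.0175,0,0,0,0.5],[0,0,0.0175,0,0,0,0.5]]'>/dev/null; python3 st.py
```

```text
t 24.1 turn 68.29 z 107.61 above floor 1.24 F [ 0.4 -0.3  4.1] M [-0.13 -0.07  0.04] [0.5875 0.0586] 0.571
t 24.4 turn 69.3 z 107.68 above floor 1.41 F [ 1.3 -0.7  2. ] M [-0.09 -0.17  0.04] [0.5874 0.0586] 0.574
t 24.7 turn 70.3 z 107.7 above floor 1.53 F [ 0.7 -0.2  0. ] M [-0.16 -0.19  0.05] [0.5873 0.0585] 0.573
```

```bash
for i in 1 2 3; do python3 -m crank '[[0,0,0.01,0,0,0,0.5],[0,0,0.0175,0,0,0,0.5],[0,0,0.0175,0,0,0,0.5]]'>/dev/null; python3 st.py; done
```

```text
t 25.0 turn 71.3 z 107.7 above floor 1.62 F [ 1.7 -0.7 -0.6] M [-0.28 -0.24  0.  ] [0.5872 0.0584] 0.575
t 25.3 turn 72.3 z 107.69 above floor 1.72 F [-0.8 -1.7 -1.4] M [-0.4  -0.17  0.06] [0.5871 0.0584] 0.573
t 25.6 turn 73.3 z 107.69 above floor 1.82 F [ 0.7 -2.4 -1.4] M [-0.56 -0.17  0.07] [0.587  0.0583] 0.576
```

```bash
sed -i "s/,round(s\['finger_gap'\],3))/,s['joint_efforts'][5].round(3))/" st.py; for i in 1 2 3; do python3 -m crank '[[0,0,0.01,0,0,0,0.5],[0,0,0.0175,0,0,0,0.5],[0,0,0.0175,0,0,0,0.5]]'>/dev/null; python3 st.py; done
```

```text
t 25.9 turn 74.3 z 107.64 above floor 1.87 F [-0.4 -3.6 -2.8] M [-0.65 -0.07  0.12] [0.587  0.0584] 0.175
t 26.2 turn 75.31 z 107.67 above floor 2.0 F [-0.4 -3.6 -3.7] M [-0.74  0.03  0.25] [0.587  0.0584] 0.247
t 26.5 turn 76.3 z 107.65 above floor 2.08 F [-1.4 -4.6 -5.1] M [-0.87  0.15  0.35] [0.587  0.0583] 0.341
```

```bash
python3 -m crank '[[0,0,0,0,0,0.3,0.5],[0,0,0,0,0,0.5,0.5],[0,0,0,0,0,0.5,0.5],[0,0,0,0,0,0.5,0.5]]'>/dev/null; python3 st.py;  python3 -m crank '[[0,0,0,0,0,0.2,0.5],[0,0,0,0,0,0.4,0.5],[0,0,0,0,0,0.4,0.5]]'>/dev/null; python3 st.py
```

```text
t 26.9 turn 76.3 z 107.59 above floor 2.02 F [-2.1 -4.7 -3.1] M [-0.9   0.23  0.27] [0.587  0.0583] 0.312
t 27.2 turn 76.3 z 107.57 above floor 2.0 F [-1.4 -4.5 -0.8] M [-0.93  0.38  0.33] [0.587  0.0583] 0.309
```

Snug: torque has climbed at about 0.1 N m per degree over the last 2.8°, to about 0.31 N m, with no vertical tool load. That is close to 15 N of clamping. I'll release.

```bash
python3 -m crank '[[0,0,0,0,0,0,0.65],[0,0,0,0,0,0,0.8],[0,0,0,0,0,0,0.8],[0,0,0,0,0,0,0.8]]'; python3 st.py; python3 -m crank '[[0,0,0,0,0,-15,0.8],[0,0,0,0,0,-50,0.8],[0,0,0,0,0,-90,0.8],[0,0,0,0,0,-120,0.8],[0,0,0,0,0,-125,0.8]]' >/dev/null; python3 -m crank '[[0,0,0,40,0,0,0.8],[0,0,0,80,0,0,0.8],[0,0,0,120,0,0,0.8],[0,0,0,160,0,0,0.8],[0,0,0,190,0,0,0.8]]'|grep tcp
python3 - <<'E'
from h import *
fr=[ctrl.grab_frame('top') for _ in range(3)]; d=np.median([f[1] for f in fr],0); im=fr[0][0]
P=cloud('top',d); X=(P-np.array([.5877,.0597,.08]))*1000; r=np.hypot(X[...,0],X[...,1]); h=X[...,2]
m=(r<36)&(r>18)&(h>38)&(h<56); q=X[m]; print('tabs',len(q),np.median(q[:,2]),cv2.minAreaRect(q[:,:2].astype(np.float32)))
m=(r<10)&(h>38); q=X[m];print('dome',len(q),q[:,2].mean(),q[:,2].max())
m=(r>20)&(r<26)&(h>8)&(h<26); q=X[m]; A=np.c_[q[:,:2],np.ones(len(q))]; print('ringtop',len(q),np.median(q[:,2]),np.linalg.lstsq(A,q[:,2],rcond=None)[0])
u=proj('top',[[.5877,.0597,.1]])[0].astype(int)
ims,_=grab('scene','scene5'); v=proj('scene',[[.5877,.0597,.11]])[0].astype(int)
o=np.zeros((400,800,3),np.uint8)
o[:,:400]=cv2.resize(im[u[1]-20:u[1]+20,u[0]-20:u[0]+20],(400,400),interpolation=cv2.INTER_CUBIC)
o[:,400:]=cv2.resize(ims[v[1]-25:v[1]+25,v[0]-25:v[0]+25],(400,400),interpolation=cv2.INTER_CUBIC)
cv2.imwrite('pics/fin5.png',o[:,:,::-1])
E
```

```text
time: 27.6
tcp_pos: [0.5878, 0.059, 0.1075]
orientation: [[-0.448, 0.894, 0.001], [0.894, 0.448, 0.001], [0.0, 0.002, -1.0]]
contact_force: [0.2, -0.3, -0.0]
finger_gap: 0.803
finger_force: 0.0
t 27.6 turn 76.31 z 107.46 above floor 1.89 F [ 0.2 -0.3 -0. ] M [-0.02  0.01 -0.04] [0.5878 0.059 ] 0.002
tcp_pos: [0.5004, 0.2302, 0.231]
tabs 47 48.10005586665163 ((-0.32703590393066406, 0.5987911224365234), (49.74369812011719, 23.84439468383789), 26.74081802368164)
dome 70 48.311421462672115 50.152430669530304
ringtop 137 18.485809236620092 [-2.60183233e-03 -6.96194641e-03  1.85402425e+01]
```

View pics/fin5.png

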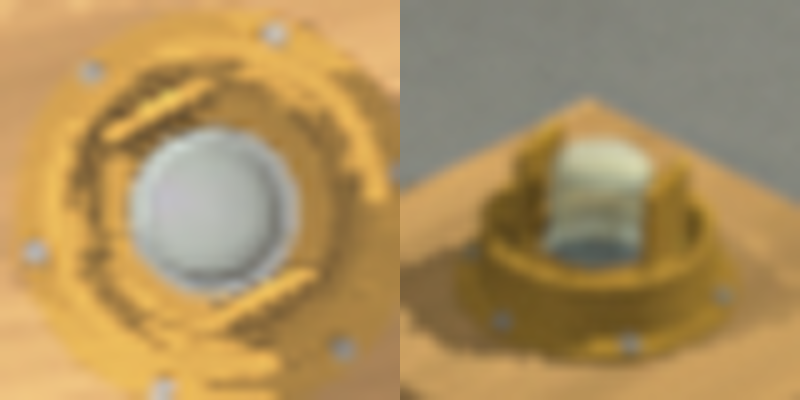

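Final view: the ring is level around the lens. Its tabs sit at a yaw of 26.7° against 26.6° at release, so it has not backed off. I'm handing in.

```bash
python3 -c "
from station import ctrl
print(ctrl.finish_job())"
```

```text
the job is handed in; nothing more can be done
None
```

The glass lens lies flat on its washer, and the brass ring is screwed down clockwise to snug (about 0.31 N m, which I estimate as roughly 15 N on the glass). The job is handed in at about 29 s, with the other things on the bench not touched.

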